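# Move the hot slide tray to the cooling stand with the plate lifter

### The arm

A 6-joint arm with a two-finger parallel gripper is mounted at the origin on a cart in front of the work surface, level with it; the furniture and walls round the work are solid. World frame = base frame: x ahead of the robot, y to its left, z up, the work surface at z = 0. Lengths are in mm, angles in rad, forces in N, time in s.
With the tool pointing down it reaches from about 300 to 775 mm from the base axis. Payload 14.6 kg.
Tool frame: the origin (TCP) lies at the very end of the fingers, on their centre line; the grasp point (between the pads) lies 19 mm behind it; z points along the fingers, y is the line along which they close (so a half turn about z gives the same grasp; the last joint's range is limited). The gripper opens to 94 mm and grips with 3 to 60 N. Pads are 16 mm wide; open, the fingers measure 119 mm over their backs; the gripper's body (75 mm by 177 mm) begins 78 mm behind the grasp point.
Start: joints at [1.243, 0.3, 1.521, -0, 1.321, -0.067], TCP at [141.817, 531.392, 205.446] pointing down, gripper open.
Joint ranges: [-3.03, 3.03], [-0.79, 2.21], [0.23, 2.52], [-1.04, 4.18], [0, 3.07], [-2.55, 2.55]. Speed limits (rad/s): [2.22, 2.22, 2.57, 3.14, 3.14, 3.14].

### API

Orientations are given as [roll, pitch, yaw] about the fixed x, y, z axes, in that order (R = Rz(yaw) Ry(pitch) Rx(roll)).
In Python, from cell import manip, eyes, ticket gives the robot as it stands. The module is installed in compiled form; this text tells all that it offers.
- The arm moves only by the tool arm_command, never from a script. Its argument "plan" is a list of rows, each a list of 5 numbers: the opening, from -1 (shut) to 1 (fully open), then the shift along the tool's x, y, z in m, then the turn about the tool's z in rad. In form: [[jaw, dx, dy, dz, roll], ...]. A call has 1 to 20 rows; each row shifts and turns the commanded pose from where the row before left it, along the tool's axes as they then stand; what a row does not reach is not made up. A row lasts 1/8 s, in which the tool goes at most 62.5 mm and 10.7 degrees, less where a joint would pass 70% of its speed; a pose out of reach is approached as far as the arm can. A call is refused whole if a number of a shift passes 0.0625 or a number of a turn 0.188, either way. A call with a gripper value outside its range is refused whole. The fingers move at their own pace and stop on an object; "newtons" is the grip in N (left out, the last holds). Time passes only in rows, so rows that do not move let the fingers close. It gives the time, the measured TCP pose, the force, the opening and the grip force at its end, in the units of the state.
- manip.read_state(): the state, without advancing time (a new reading comes with each control period).
- eyes.camera(name): name is "scene" or "top" or "wrist"; returns a dict with "img" (420x560x3 uint8, blue, green, red), "z_map" (420x560 float32, mm along the optical axis (not along the pixel's ray), 0 where there is no reading), "fx", "fy", "cx", "cy" (pixels), "dist" ([k1, k2, p1, p2, k3] as OpenCV has them; the pictures are not rectified), "eye" and "orientation" of the camera in the world. Camera axes: x right, y down, z forward; pixel columns grow to the right and rows downward; lengths in mm; the calibration is good to about 2 mm. A picture is of the moment at which its call begins.
- ticket.sign_off(): hands the job in; it is judged then, once.
The state is a dict: "clock": time; "joints": joint angles; "qd": joint speeds; "effort": joint torques, N m; "eef_pos": TCP position; "eef_rot": TCP orientation; "wrist_force": force on the tool from outside, world axes, zero at the start; "moment": the same for the moment, N m; "finger_gap": finger opening in mm; "finger_force": force on a finger pad.
Only numpy, scipy, OpenCV 4.12 (cv2) and the standard library are available. Lean on these libraries where they do the work, as an engineer would, in place of code of your own. Each camera call takes 0.05 s, during which the arm holds its last target. There are 200 camera calls.

### The job

The stained slides in the shallow tray on the hotplate are dry, but the tray is too hot to touch: take the plate lifter by its handle, slide its blade under the tray against the hotplate's backstop, lift the tray off and carry it level to the cooling stand. Lower the blade gently between the stand's two rails so that the tray is left seated flat inside the lips, draw the blade out and lay the lifter flat on the worktop again. Do not touch the tray with the gripper and leave the other things where they are.

Things in the scene. Friction and masses are not known exactly. Their poses are not given: they have to be found in the camera images.
- hotplate: low white benchtop hotplate, fixed, 168 deep (x) x 186 wide (y) mm; its grey front panel with dial and switch faces its -x. Origin: centre of the underside, on the worktop. The flat dark grey heating plate is 50 mm above the origin, x -69 to +77, y -83 to +83 mm; open at front and sides
- backstop (a point): on the hotplate's only raised edge, the upright backstop along the rear: middle of its front face at heating-plate level (hotplate x = +74, z = 50 mm). It stands 14 mm above the heating plate and is 166 mm long
- slide_tray: shallow pressed aluminium tray, three glass slides fixed in, 0.10 to 0.20 kg, loose on the heating plate 5 to 30 mm before the backstop, within 0.08 rad of the hotplate's yaw. Origin: centre of the flat underside, z up, -x to the hotplate's front. Floor 84 (x) x 86 (y) mm; walls flare out at 32 (x ends) and 45 degrees (sides) to a rim 110 (x) x 102 (y) mm, 9 mm above the underside
- tray_front (a point): middle of the tray's front lower edge (tray x = -42 mm, z = 0). A blade edge coming in from the front 0 to 3 mm above the heating plate meets the flared front wall from below, pushes the tray back to the backstop, squares it there and then wedges under the floor with a few newtons
- lifter: steel plate lifter (wide spatula), 0.16 kg, lying flat on the worktop. Origin: underside, middle of the blade's rear edge; +x to the tip, z up. Blade flat, x 0 to 90 mm, 54 wide (y), 2.4 thick, last 24 mm tapering to a 1.5 mm edge. A 24 mm wide neck rises at the rear, from x = +2 at the blade to x = -10 at z = 42 mm. Black level handle: x -13 to -107, 18 wide, z 32 to 52 mm
- lifter_grip (a point): where the lifter's handle is best gripped from above, across its 18 mm width: lifter x = -30, y = 0, z = 42 mm, inside the handle; the lifter balances about 40 mm ahead of it
- lifter_tip (a point): middle of the blade's front edge, underside: lifter x = 90, y = 0, z = 0 mm
- cooling_stand: bare steel cooling stand, fixed: base plate 118 (x) x 112 (y) x 5 mm, four posts and two parallel rails along x. Origin: centre of the underside, on the worktop; the front is -x. Rail tops are 40 mm above the origin; the rails lie at y 33 to 49 mm on either side; the 66 mm gap between them is open at the front, at the top and down to the base plate
- stand_seat (a point): centre of the seat, at rail-top level: when seated the tray's origin is here and its x axis lies along the stand's. Lips 4 mm high on the rails locate the tray: side lips' inner faces at y = -49 and +49 mm, end lips' (on the rails only) at x = -51 and +51 mm; the tray's flared walls slide in between them
- slide_box: bystander: flat clear plastic slide box, 86 x 120 x 29 mm, origin at the centre of its underside
- forceps: bystander: steel forceps lying down, 147 mm long, 7 mm high, origin at the centre of the underside
- white_bottle: bystander: small white bottle, 36 mm across, 62 mm high, origin at the centre of its underside
- jar_yellow: bystander: round jar with a blue lid, 55 mm across, 65 mm high, origin at the centre of its underside
Mind the look-alikes: they are no part of the job. Of the things shaped like the slide_tray, the aluminium one is meant.

How it is judged:
By the outcome, as a careful person would: the job done as asked, in the order asked, and still so for the second after the job is handed in, with the robot touching nothing.
It also fails if it takes over 64 s, if anything falls off the work surface, if the arm or the gripper's body presses on something with over 40 N, if the wrist force passes 120 N, or if a joint passes its speed limit or range.

## Working session

There is one attempt and no reset: what is moved stays moved. The work goes in short steps, Python scripts to look and compute and a tool call to move; the robot and the scene stay as the last step left them, time stands still between calls to the robot, and variables do not carry over. Pictures are saved under pics/ and viewed, at most 10 in all, crops included, and the job is handed in when it is done.

Besides the shell and the picture viewer there is one more tool, called after ">>>" by a JSON object that holds its "method" and its "body", one argument or row to a line. arm_command: Moves the arm, as the interface text tells. Its arguments: {"type":"object","properties":{"plan":{"type":"array"},"newtons":{"type":"number"}},"required":["plan"]}

```bash
mkdir -p pics; cat > h.py <<'E'
import numpy as np, cv2
from scipy.spatial.transform import Rotation as R
from cell import manip, eyes, ticket
def cloud(c):
    h,w=c["z_map"].shape; K=np.array([[c["fx"],0,c["cx"]],[0,c["fy"],c["cy"]],[0,0,1]])
    u,v=np.meshgrid(np.arange(w),np.arange(h))
    p=cv2.undistortPoints(np.stack([u,v],-1).reshape(-1,1,2).astype(float),K,np.array(c["dist"],float)).reshape(h,w,2)
    z=c["z_map"][...,None].astype(float)
    P=np.concatenate([p*z,z],-1)
    o=np.array(c["orientation"],float)
    M=o if o.shape==(3,3) else (R.from_euler('xyz',o).as_matrix() if o.size==3 else R.from_quat(o).as_matrix())
    W=P@M.T+np.array(c["eye"]); W[c["z_map"]==0]=np.nan
    return W
E
python3 - <<'E'
from h import *
s=manip.read_state(); print(s)
for n in("scene","top"):
    c=eyes.camera(n); print(n,c["eye"],c["orientation"],c["fx"],c["cx"],c["cy"],c["dist"])
    cv2.imwrite(f"pics/{n}0.png",c["img"]); np.save(f"{n}0.npy",cloud(c)); 
E
```

```text
{'clock': 0.0, 'joints': array([ 1.24339617e+00,  3.00478558e-01,  1.52157639e+00, -1.43843868e-06,
        1.32066363e+00, -6.66150836e-02]), 'qd': array([6.35064954e-05, 6.91810597e-06, 4.75882460e-04, 4.12845776e-04,
       2.42295565e-03, 6.47913015e-04]), 'effort': array([-3.41002451e-03, -5.31813097e+01, -3.52733731e+01,  7.07258773e-02,
        2.44798616e-02, -1.35742207e-04]), 'eef_pos': array([141.74168882, 531.16163491, 204.88421539]), 'eef_rot': array([-3.14046914e+00, -7.35574246e-05,  2.88080789e+00]), 'wrist_force': array([-1.02147853,  1.10386062, -0.22842187]), 'moment': array([ 0.04064812, -0.02370134, -0.0706789 ]), 'finger_force': 0.0, 'finger_gap': 93.87949335714188}
scene [174.4156537  732.44432827 771.94933897] [-2.28314668 -0.01344718 -2.67677766] 394.94855893569934 280.0499185571472 213.22697840220195 [-0.11285346  0.          0.          0.          0.        ]
top [ 338.90996762    4.81106619 1410.94976221] [-2.9823103  -0.00855101 -1.54249689] 503.45605867444436 282.75025027174837 195.92891605970343 [-0.17444202  0.          0.          0.          0.        ]
```

View pics/top0.png

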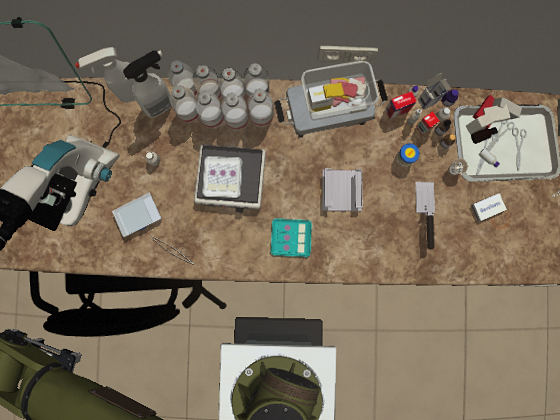

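View pics/scene0.png

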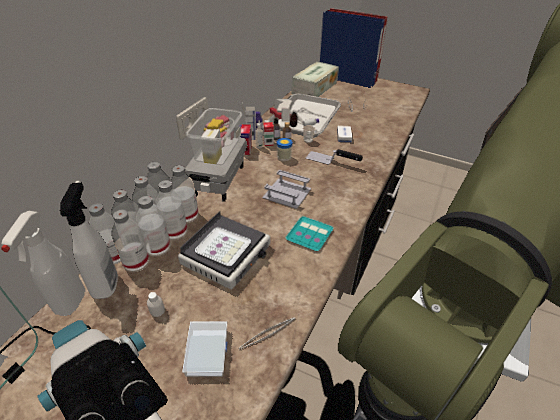

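```bash
python3 - <<'E'
from h import *
i=cv2.imread("pics/top0.png"); W=np.load("top0.npy")
a=cv2.resize(i[140:220,185:275],None,fx=4.4,fy=4.4,interpolation=cv2.INTER_CUBIC)
b=cv2.resize(i[155:260,310:380],None,fx=3.35,fy=3.35,interpolation=cv2.INTER_CUBIC)
c=cv2.resize(i[170:260,405:450],None,fx=3.9,fy=3.9,interpolation=cv2.INTER_CUBIC)
j=cv2.imread("pics/scene0.png"); d=cv2.resize(j[205:295,170:280],None,fx=3,fy=3,interpolation=cv2.INTER_CUBIC)
out=np.zeros((600,800,3),np.uint8)
x=0
for m in(a,b,c):
    m=m[:352,:800-x]; out[:m.shape[0],x:x+m.shape[1]]=m; x+=m.shape[1]
d=d[:246]; out[354:354+d.shape[0],:d.shape[1]]=d
e=cv2.resize(j[140:215,255:375],None,fx=3.2,fy=3.2)[:246]; out[354:354+e.shape[0],340:340+e.shape[1]]=e
cv2.imwrite("pics/crop1.png",out)
for p in [(230,178),(222,177),(342,190),(425,182),(427,215),(430,245),(409,153),(260,180),(230,150),(210,205),(250,204)]:
    print(p,W[p[1],p[0]].round(1))
E
```

```text
(230, 178) [602.1 145.4  57.1]
(222, 177) [605.  168.   53.4]
(342, 190) [ 586.8 -168.5    6.7]
(425, 182) [ 618.8 -411.8    1. ]
(427, 215) [ 522.6 -416.2    0.7]
(430, 245) [ 433.2 -409.    50.3]
(409, 153) [ 686.  -348.    68.5]
(260, 180) [601.7  63.5  42.6]
(230, 150) [682.9 149.9  50.2]
(210, 205) [529.4 200.4  30.5]
(250, 204) [533.7  88.5  43.6]
```

View pics/crop1.png

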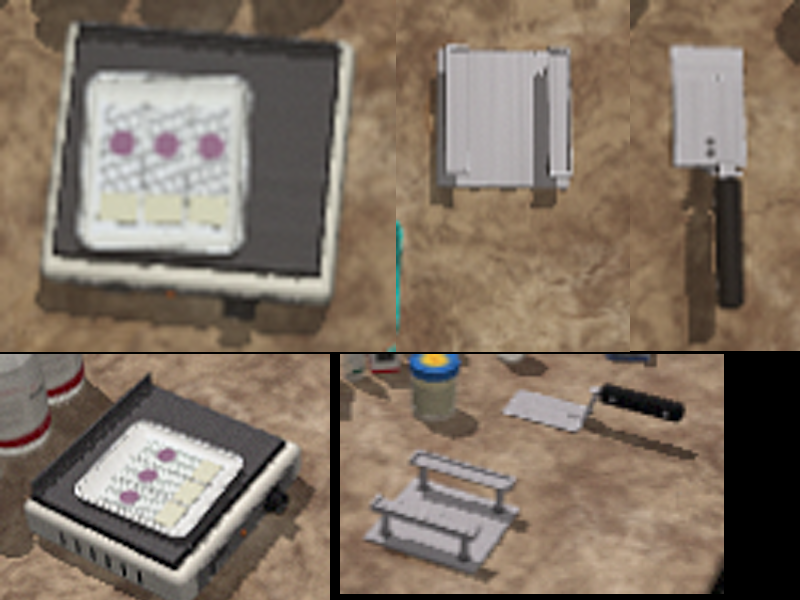

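```bash
cat >> h.py <<'E'
def plan(target,yaw,jaw,zfix=None,maxstep=0.05):
    """rows needed from current measured pose to target (mm, world), yaw; tool pointing down"""
    s=manip.read_state(); p=s["eef_pos"]; y0=s["eef_rot"][2]
    d=np.array(target)-p; dy=(yaw-y0+np.pi)%(2*np.pi)-np.pi
    c,sn=np.cos(y0),np.sin(y0)
    print("pos",p.round(1),"rot",s["eef_rot"].round(4),"t",round(s["clock"],2),"F",s["wrist_force"].round(1),"M",s["moment"].round(2),"gap",round(s["finger_gap"],1),"ff",round(s["finger_force"],1))
    print("delta tool mm",(c*d[0]+sn*d[1]).round(1),(sn*d[0]-c*d[1]).round(1),(-d[2]).round(1),"roll",round(-dy,4))
E
python3 - <<'E'
from h import *
c=eyes.camera("wrist"); s=manip.read_state()
Rt=R.from_euler('xyz',s["eef_rot"]).as_matrix(); Rc=R.from_euler('xyz',c["orientation"]).as_matrix()
print(Rt.T@(np.array(c["eye"])-s["eef_pos"])); print((Rt.T@Rc).round(3)); print(c["fx"],c["cx"],c["cy"],c["dist"])
E
```

```text
[ 6.76774928e+01  3.08154484e-02 -1.77951349e+02]
[[-0.    -0.973 -0.233]
 [ 1.    -0.     0.   ]
 [-0.    -0.233  0.973]]
313.94416908276287 279.5029610100707 213.63364810882675 [-0.01657024  0.          0.          0.          0.        ]
```

>>> {"method": "arm_command", "body": {
  "plan": [
    [1, -0.038, -0.0187, -0.002, 0],
    [1, -0.038, -0.0187, -0.002, 0],
    [1, -0.038, -0.0187, -0.002, 0],
    [1, -0.038, -0.0187, -0.002, 0],
    [1, -0.038, -0.0187, -0.002, 0],
    [1, -0.038, -0.0187, -0.002, 0],
    [1, -0.038, -0.0187, -0.002, 0],
    [1, -0.038, -0.0187, -0.002, 0],
    [1, -0.038, -0.0187, -0.002, 0],
    [1, -0.038, -0.0187, -0.002, 0],
    [1, -0.038, -0.0187, -0.002, 0],
    [1, -0.038, -0.0187, -0.002, 0],
    [1, -0.038, -0.0187, -0.002, 0],
    [1, -0.038, -0.0187, -0.002, 0],
    [1, 0, 0, 0, 0.18],
    [1, 0, 0, 0, 0.18],
    [1, 0, 0, 0, 0.18],
    [1, 0, 0, 0, 0.18],
    [1, 0, 0, 0, 0.18],
    [1, 0, 0, 0, 0.18]
  ]
}}

```text
clock: 2.65
eef_pos: [588.2, 141.2, 233.1]
eef_rot: [-3.141, -0.0, 1.795]
wrist_force: [0.2, 0.3, -0.2]
finger_gap: 94.2
finger_force: 0.0
```

>>> {"method": "arm_command", "body": {
  "plan": [
    [1, 0, 0, 0, 0.18],
    [1, 0, 0, 0, 0.18],
    [1, 0, 0, 0, 0.18],
    [1, 0, 0, 0, 0.18],
    [1, 0, 0, 0, 0.18],
    [1, 0, 0, 0, 0.18],
    [1, 0, 0, 0, 0.18],
    [1, 0, 0, 0, 0.18],
    [1, 0, 0, 0, 0.18],
    [1, 0, 0, 0, 0.18],
    [1, 0, 0, 0, 0],
    [1, 0, 0, 0, 0]
  ]
}}

```text
clock: 4.15
eef_pos: [588.3, 141.3, 233.3]
eef_rot: [-3.142, 0.0, 0.005]
wrist_force: [-0.1, -0.4, -0.4]
finger_gap: 93.9
finger_force: 0.0
```

```bash
python3 - <<'E'
from h import *
c=eyes.camera("wrist"); cv2.imwrite("pics/w1.png",c["img"]); np.save("w1.npy",cloud(c)); np.save("w1i.npy",c["img"])
plan([590,-160,230],0,1)
E
```

```text
pos [588.3 141.3 233.3] rot [3.1416e+00 2.0000e-04 4.2000e-03] t 4.2 F [ 0.7 -0.1 -0.2] M [0.04 0.17 0.02] gap 93.8 ff 0.0
delta tool mm 0.5 301.3 3.3 roll 0.0042
```

View pics/w1.png

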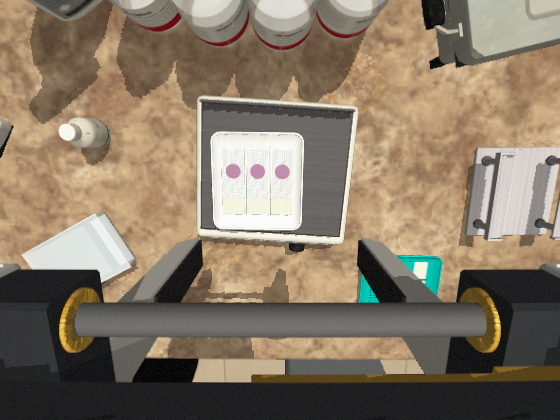

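>>> {"method": "arm_command", "body": {
  "plan": [
    [1, -0.01, 0.05, 0, 0],
    [1, -0.01, 0.05, 0, 0],
    [1, -0.01, 0.05, 0, 0],
    [1, -0.01, 0.05, 0, 0],
    [1, -0.01, 0.05, 0, 0],
    [1, -0.01, 0.05, 0, 0],
    [1, 0, 0, 0, 0],
    [1, 0, 0, 0, 0]
  ]
}}

```text
clock: 5.2
eef_pos: [528.7, -158.3, 233.4]
eef_rot: [-3.141, -0.0, 0.002]
wrist_force: [-0.5, 0.5, -0.7]
finger_gap: 93.9
finger_force: 0.0
```

```bash
python3 - <<'E'
from h import *
c=eyes.camera("wrist"); np.save("w2.npy",cloud(c)); np.save("w2i.npy",c["img"])
plan([400,-412,230],0,1)
E
```

```text
pos [ 528.8 -157.9  233.5] rot [-3.1414e+00 -0.0000e+00  2.6000e-03] t 5.25 F [ 0.2 -0.8  0.7] M [-0.04  0.11 -0.07] gap 93.7 ff 0.0
delta tool mm -129.4 253.7 3.5 roll 0.0026
```

>>> {"method": "arm_command", "body": {
  "plan": [
    [1, -0.025, 0.05, 0, 0],
    [1, -0.025, 0.05, 0, 0],
    [1, -0.025, 0.05, 0, 0],
    [1, -0.025, 0.05, 0, 0],
    [1, -0.025, 0.05, 0, 0],
    [1, 0, 0, 0, 0],
    [1, 0, 0, 0, 0]
  ]
}}

```text
clock: 6.12
eef_pos: [404.5, -407.9, 233.3]
eef_rot: [-3.141, 0.0, 0.002]
wrist_force: [1.2, 0.9, 0.5]
finger_gap: 94.0
finger_force: 0.0
```

```bash
python3 - <<'E'
from h import *
c=eyes.camera("wrist"); np.save("w3.npy",cloud(c)); np.save("w3i.npy",c["img"])
plan([400,-412,230],0,1)
a=np.load("w2i.npy"); cv2.imwrite("pics/w23.png",np.vstack([a[:290],c["img"][:290]]))
E
```

```text
pos [ 404.8 -407.6  233.5] rot [-3.1415e+00 -2.0000e-04  2.9000e-03] t 6.17 F [-0.5  0.6 -0.4] M [-0.03  0.17 -0.06] gap 94.1 ff 0.0
delta tool mm -4.8 4.4 3.5 roll 0.0029
```

View pics/w23.png

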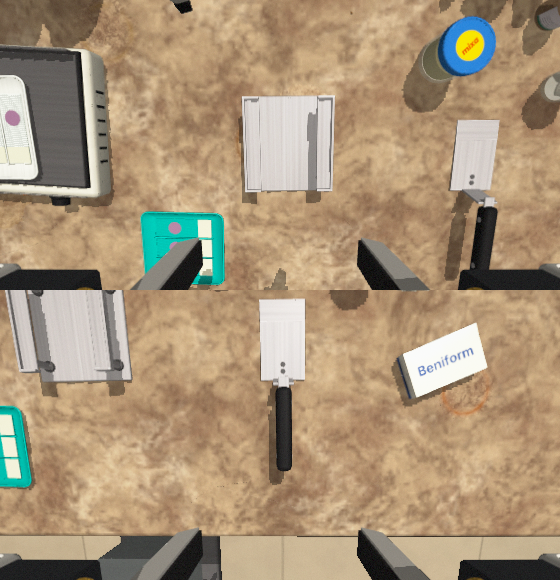

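```bash
cat > fit.py <<'E'
from h import *
def rect(W,m,name):
    m=cv2.morphologyEx(m.astype(np.uint8),cv2.MORPH_OPEN,np.ones((3,3)))
    n,l,st,_=cv2.connectedComponentsWithStats(m); k=1+np.argmax(st[1:,4]); 
    P=W[l==k]; P=P[~np.isnan(P[:,0])]
    r=cv2.minAreaRect(P[:,:2].astype(np.float32)); a=r[2]; a=(a+45)%90-45
    print(name,len(P),"c",np.round(r[0],1),"size",np.round(r[1],1),"yaw",round(np.deg2rad(a),4),"z",np.percentile(P[:,2],[5,50,95]).round(1)); return P
def box(W,x0,x1,y0,y1): return (W[...,0]>x0)&(W[...,0]<x1)&(W[...,1]>y0)&(W[...,1]<y1)
E
python3 - <<'E'
from fit import *
W=np.load("w3.npy");I=np.load("w3i.npy").astype(int); sat=I.max(-1)-I.min(-1)
b=box(W,380,680,-470,-350)
print("table z",np.nanmedian(W[box(W,420,600,-380,-330)][:,2]))
rect(W,b&(sat<25)&(I.mean(-1)>120)&(W[...,2]<8),"blade")
P=rect(W,b&(W[...,2]>40),"handle")
A=P[:,:2]; f=np.polyfit(A[:,0],A[:,1],1); print("handle line slope",f[0], "x range",A[:,0].min(),A[:,0].max(), "y at mid",np.polyval(f,A[:,0].mean()))
W=np.load("w2.npy")
b=box(W,480,680,-250,-80)
for nm,lo,hi in(("railL",-160,-80),("railR",-250,-170)):
    P=rect(W,b&(W[...,2]>35)&(W[...,1]>lo)&(W[...,1]<hi),nm); f=np.polyfit(P[:,0],P[:,1],1); print(f[0],P[:,:2].min(0),P[:,:2].max(0))
I=np.load("w2i.npy").astype(int); sat=I.max(-1)-I.min(-1)
rect(W,b&(sat<25)&(I.mean(-1)>100)&(W[...,2]<12)&(W[...,2]>2.5),"base")
rect(W,box(W,470,700,-270,-60)&(W[...,2]>3.),"stand all")
W=np.load("w1.npy");I=np.load("w1i.npy").astype(int)
b=box(W,450,750,30,270)
P=rect(W,b&(W[...,2]>30),"hotplate all")
rect(W,b&(W[...,2]>45)&(W[...,2]<80),"plate+")
rect(W,b&(W[...,2]>57)&(W[...,2]<80)&(W[...,0]>655),"backstop")
sat=I.max(-1)-I.min(-1)
rect(W,box(W,540,650,95,220)&(I.mean(-1)>125)&(W[...,2]>45),"tray")
rect(W,box(W,480,720,50,250)&(I.mean(-1)<110)&(W[...,2]>45),"dark")
E
```

```text
table z 347.21975785567594
blade 3495 c [ 575.1 -410.1] size [89.7 53.3] yaw 0.0173 z [-0.3  1.2  2.6]
handle 62509 c [ 415.7 -410. ] size [ 45.1 120. ] yaw 0.0023 z [280.5 349.7 368.7]
handle line slope -0.21864441275546745 x range 393.0913186622904 438.3810112529786 y at mid -409.41256839698895
railL 33110 c [ 555.  -122.5] size [52.3 66.5] yaw 0.5141 z [281.5 348.5 368.8]
-0.31050099508806245 [ 517.2928596  -159.98472945] [562.6190413  -80.90434593]
railR 28538 c [ 553.8 -199.3] size [52.1 52.1] yaw -0.5692 z [276.9 349.  368.5]
0.09816697298006895 [ 517.8062904  -235.15982605] [ 562.65252911 -170.00655139]
base 4565 c [ 588.2 -168.7] size [117.3  71.7] yaw 0.0154 z [2.8 3.8 5.1]
stand all 65646 c [ 540. -158.] size [ 45.3 154.3] yaw 0.0002 z [281.3 349.2 368.7]
hotplate all 65727 c [599.6 141.8] size [ 45.  154.1] yaw 0.0061 z [281.2 349.1 368.6]
plate+ 18504 c [618.5 148.5] size [168.7 148.6] yaw -0.0526 z [47.8 50.4 58.1]
backstop 347 c [688.2 116.4] size [107.5   3.3] yaw -0.0582 z [59.6 62.3 63.7]
tray 7828 c [598.8 167.1] size [104.5 102.5] yaw -0.0088 z [50.4 52.3 57.8]
dark 57863 c [599.6 141.5] size [ 44.8 147.7] yaw 0.0045 z [296.2 352.6 368.8]
```

```bash
sed -i 's/^def box.*/def box(W,x0,x1,y0,y1): return (W[...,2]<100)\&(W[...,0]>x0)\&(W[...,0]<x1)\&(W[...,1]>y0)\&(W[...,1]<y1)/' fit.py
python3 - <<'E'
from fit import *
W=np.load("w3.npy");I=np.load("w3i.npy").astype(int)
b=box(W,380,680,-470,-350)
print("table z",np.nanmedian(W[box(W,420,600,-380,-330)][:,2]))
P=rect(W,b&(W[...,2]>40),"handle")
f=np.polyfit(P[:,0],P[:,1],1); print("slope",f[0],"range",P[:,0].min(),P[:,0].max(),"y mid",np.polyval(f,P[:,0].mean()),P[:,0].mean())
W=np.load("w2.npy"); b=box(W,480,680,-250,-80)
for nm,lo,hi in(("railL",-160,-80),("railR",-250,-170)):
    P=rect(W,b&(W[...,2]>36)&(W[...,1]>lo)&(W[...,1]<hi),nm); f=np.polyfit(P[:,0],P[:,1],1); print(f[0],P[:,:2].min(0),P[:,:2].max(0))
rect(W,b&(W[...,2]>36),"rails")
rect(W,box(W,470,700,-270,-60)&(W[...,2]>3.),"stand all")
W=np.load("w1.npy");I=np.load("w1i.npy").astype(int)
b=box(W,450,750,30,270)
rect(W,b&(W[...,2]>35),"hotplate all")
P=rect(W,b&(W[...,2]>54)&(W[...,2]<80)&(W[...,0]>665),"backstop")
P=W[b&(W[...,2]>53)&(W[...,0]>660)]; 
f=np.polyfit(P[:,1],P[:,0],1); print("bs slope",f, P.min(0),P.max(0))
rect(W,box(W,500,665,80,230)&(W[...,2]>56),"tray rim")
rect(W,box(W,520,665,80,230)&(I.mean(-1)>125)&(W[...,2]>45),"tray")
rect(W,box(W,480,720,50,250)&(I.mean(-1)<110)&(W[...,2]>45),"dark")
E
```

```text
table z -1.267481871067048
handle 1422 c [ 476.1 -411.6] size [104.2  17.9] yaw 0.0151 z [43.  49.7 51.6]
slope 0.010837589032084687 range 423.95377479804097 528.1952489979361 y mid -411.7781105381511 475.8570477167879
railL 1596 c [ 588.  -125.3] size [107.1  19.2] yaw 0.0125 z [37.5 39.  43.2]
0.013260330713033695 [ 534.5659979  -135.06371811] [ 641.5416377  -115.35608597]
railR 1636 c [ 589.2 -210.4] size [107.2  19.5] yaw 0.0156 z [37.5 39.  43.1]
0.014153882484089558 [ 535.47046687 -220.40717003] [ 642.7962573  -200.16198024]
rails 1636 c [ 589.2 -210.4] size [107.2  19.5] yaw 0.0156 z [37.5 39.  43.1]
stand all 2490 c [ 587.7 -147.3] size [115.4  63.1] yaw 0.0175 z [ 3.3 38.2 42.8]
hotplate all 21637 c [613.8 149. ] size [185.1 168.4] yaw -0.0571 z [39.2 49.5 57.8]
backstop 372 c [688.2 116.6] size [107.9   3.3] yaw -0.0571 z [56.8 62.2 63.7]
bs slope [-2.06121955e-02  6.85819807e+02] [660.53940143  61.7610274   53.08566746] [695.39404847 227.10237997  65.34325925]
tray rim 244 c [643.5 211.6] size [23.  55.3] yaw -0.5401 z [56.3 57.8 59.1]
tray 8889 c [605.2 168. ] size [106.3 115. ] yaw -0.0167 z [50.4 52.5 58.1]
dark 9276 c [617.5 148.6] size [167.8 146. ] yaw -0.0645 z [47.5 48.8 50.7]
```

>>> {"method": "arm_command", "body": {
  "plan": [
    [1, 0.016, 0.0006, 0.03, -0.013],
    [1, 0.016, 0.0006, 0.03, 0],
    [1, 0.016, 0.0006, 0.03, 0],
    [1, 0.016, 0.0006, 0.03, 0],
    [1, 0.016, 0.0006, 0.03, 0],
    [1, 0.016, 0.0007, 0.03, 0],
    [1, 0, 0, 0.02, 0],
    [1, 0, 0, 0.01, 0],
    [1, 0, 0, 0, 0],
    [1, 0, 0, 0, 0]
  ]
}}

```text
clock: 7.42
eef_pos: [500.0, -411.9, 24.7]
eef_rot: [3.14, -0.001, 0.014]
wrist_force: [0.3, -0.0, 0.0]
finger_gap: 94.0
finger_force: 0.0
```

```bash
python3 - <<'E'
from fit import *
plan([500.5,-411.3,23],0.016,1)
W=np.load("w1.npy");I=np.load("w1i.npy").astype(int)
m=box(W,520,670,80,240)&(I.mean(-1)>125)&(W[...,2]>45)
for x in range(545,672,6):
    q=W[m&(abs(W[...,0]-x)<2)]; 
    if len(q): print(x,len(q),q[:,1].min().round(1),q[:,1].max().round(1),end=" | ")
print()
for y in range(112,222,10):
    q=W[m&(abs(W[...,1]-y)<2)]
    if len(q): print(y,len(q),q[:,0].min().round(1),q[:,0].max().round(1),end=" | ")
E
```

```text
pos [ 500.  -411.9   24.7] rot [ 3.1404e+00 -1.3000e-03  1.3600e-02] t 7.42 F [ 0.3 -0.   0. ] M [ 0.03  0.19 -0.06] gap 94.0 ff 0.0
delta tool mm 0.5 -0.6 1.7 roll -0.0024
551 100 119.2 215.3 | 557 315 115.8 219.8 | 563 337 116.4 218.9 | 569 275 116.6 218.7 | 575 318 116.7 218.4 | 581 324 115.2 218.0 | 587 330 115.2 219.0 | 593 334 115.9 218.4 | 599 303 116.0 218.4 | 605 284 116.2 218.2 | 611 301 116.3 221.0 | 617 351 116.3 218.8 | 623 347 114.7 218.6 | 629 289 115.5 218.2 | 635 364 115.6 218.0 | 641 325 115.8 217.7 | 647 359 115.9 219.0 | 653 344 116.1 218.2 | 659 352 117.8 216.7 | 665 3 186.2 230.5 | 
122 353 548.1 660.9 | 132 346 547.7 661.9 | 142 339 547.8 661.9 | 152 394 547.7 661.9 | 162 334 551.8 661.8 | 172 351 551.6 661.8 | 182 334 551.7 661.7 | 192 344 551.5 663.0 | 202 339 548.6 662.7 | 212 395 552.3 662.9 |
```

>>> {"method": "arm_command", "body": {
  "plan": [
    [1, 0.0005, -0.0006, 0.0015, -0.002],
    [-1, 0, 0, 0, 0],
    [-1, 0, 0, 0, 0],
    [-1, 0, 0, 0, 0],
    [-1, 0, 0, 0, 0],
    [-1, 0, 0, 0, 0],
    [-1, 0, 0, 0, 0],
    [-1, 0, 0, 0, 0]
  ],
  "newtons": 60
}}

```text
clock: 8.43
eef_pos: [500.3, -410.9, 22.0]
eef_rot: [-3.142, 0.0, 0.016]
wrist_force: [0.0, -0.3, -0.6]
finger_gap: 27.4
finger_force: 0.0
```

```bash
python3 - <<'E'
from fit import *
plan([500.5,-411.3,23],0.016,1)
E
```

```text
pos [ 500.3 -410.9   22. ] rot [-3.1416  0.      0.0158] t 8.43 F [ 0.  -0.3 -0.6] M [-0.06  0.19 -0.04] gap 27.4 ff 0.0
delta tool mm 0.2 0.4 -1.0 roll -0.0002
```

>>> {"method": "arm_command", "body": {
  "plan": [
    [-1, 0, 0, 0, 0],
    [-1, 0, 0, 0, 0],
    [-1, 0, 0, 0, 0],
    [-1, 0, 0, 0, 0],
    [-1, 0, 0, 0, 0]
  ]
}}

```text
clock: 9.05
eef_pos: [500.3, -410.9, 22.0]
eef_rot: [3.142, -0.0, 0.016]
wrist_force: [-0.2, -0.0, 0.0]
finger_gap: 17.4
finger_force: 60.0
```

>>> {"method": "arm_command", "body": {
  "plan": [
    [-1, 0, 0, -0.01, 0],
    [-1, 0, 0, -0.025, 0],
    [-1, 0, 0, -0.035, 0],
    [-1, 0, 0, -0.035, 0],
    [-1, 0, 0, -0.015, 0.073],
    [-1, -0.0075, -0.0417, 0, 0],
    [-1, -0.0075, -0.0417, 0, 0],
    [-1, -0.0075, -0.0417, 0, 0],
    [-1, -0.0075, -0.0417, 0, 0],
    [-1, -0.0075, -0.0417, 0, 0],
    [-1, -0.0075, -0.0417, 0, 0],
    [-1, -0.0075, -0.0417, 0, 0],
    [-1, -0.0075, -0.0417, 0, 0],
    [-1, -0.0075, -0.0417, 0, 0],
    [-1, -0.0075, -0.0417, 0, 0],
    [-1, -0.0075, -0.0417, 0, 0],
    [-1, -0.0075, -0.0417, 0, 0],
    [-1, 0, 0, 0, 0],
    [-1, 0, 0, 0, 0]
  ]
}}

```text
clock: 11.42
eef_pos: [439.1, 93.6, 142.3]
eef_rot: [3.142, -0.0, -0.057]
wrist_force: [0.1, 0.3, -1.6]
finger_gap: 17.5
finger_force: 60.0
```

```bash
python3 - <<'E'
from fit import *
plan([429.1,177.4,80],-0.057,1)
W=np.load("w1.npy")
H=np.array([613.8,149]);u=np.array([.9984,-.057]);v=np.array([.057,.9984])
D=W[...,:2]-H; X=D@u; Y=D@v
for x in range(-90,-40,4):
    q=W[(abs(X-x)<2)&(abs(Y-18)<25)&(W[...,2]<100)][:,2]; print(x,np.percentile(q,[5,50,95]).round(1) if len(q) else None,end=" | ")
c=eyes.camera("wrist"); np.save("w4.npy",cloud(c)); np.save("w4i.npy",c["img"]); cv2.imwrite("pics/w4.png",c["img"])
E
```

```text
pos [439.1  93.6 142.3] rot [ 3.1415e+00 -4.0000e-04 -5.6900e-02] t 11.43 F [ 0.1  0.3 -1.6] M [-0.03  0.19 -0.  ] gap 17.5 ff 60.0
delta tool mm -14.7 -83.1 62.3 roll 0.0001
-90 None | -86 [33.8 34.9 35.6] | -82 [35.1 36.9 39.4] | -78 [38.7 39.9 41.3] | -74 [39.1 40.6 41.7] | -70 [40.5 44.1 47.8] | -66 [47.7 48.8 57.9] | -62 [55.6 57.7 59.4] | -58 [53.2 55.2 57.5] | -54 [50.8 53.1 54.8] | -50 [49.6 50.8 52.2] | -46 [49.7 51.4 52.9] | -42 [50.9 52.3 53.1] |
```

View pics/w4.png

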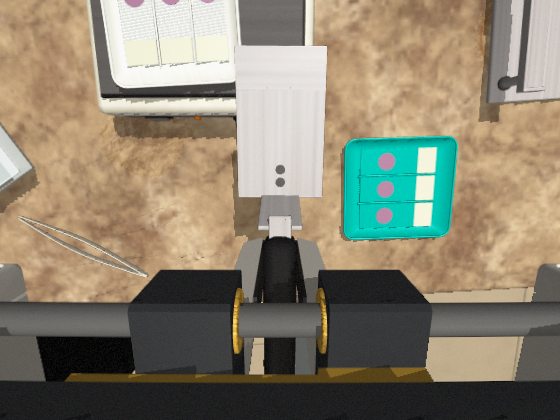

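```bash
python3 - <<'E'
from fit import *
W=np.load("w4.npy");I=np.load("w4i.npy").astype(int); s=manip.read_state()
m=(W[...,2]>105)&(W[...,2]<140)&(W[...,0]>468)&(W[...,0]<575)&(W[...,1]>50)&(W[...,1]<130)
P=rect(W,m,"blade")
A=np.c_[P[:,:2]-s["eef_pos"][:2],np.ones(len(P))]; f=np.linalg.lstsq(A,P[:,2],rcond=None)[0]; print("plane slope x,y, z0",f, "blade top at tip rel tcp",f@[120,-6,1]-s["eef_pos"][2],"at 30",f@[30,-2,1]-s["eef_pos"][2])
c=np.array(cv2.minAreaRect(P[:,:2].astype(np.float32))[0])-s["eef_pos"][:2]; y=s["eef_rot"][2]
print("centre in tool-ish frame", c@[np.cos(y),np.sin(y)], c@[-np.sin(y),np.cos(y)])
E
```

```text
blade 13490 c [513.2  89.4] size [54.3 91.6] yaw -0.0635 z [120.2 121.4 122.7]
plane slope x,y, z0 [-1.43695618e-02  2.01399644e-03  1.22643942e+02] blade top at tip rel tcp -21.3286566781898 at 30 -20.02734013326703
centre in tool-ish frame 74.10047718748481 0.37703408929514587
```

>>> {"method": "arm_command", "body": {
  "plan": [
    [-1, -0.004, -0.028, 0.005, 0],
    [-1, -0.0065, -0.028, 0.01, 0],
    [-1, -0.006, -0.027, 0.015, 0],
    [-1, 0, 0, 0.016, 0],
    [-1, 0, 0, 0.016, 0],
    [-1, 0, 0, 0, 0],
    [-1, 0, 0, 0, 0]
  ]
}}

```text
clock: 12.35
eef_pos: [427.8, 177.3, 80.6]
eef_rot: [-3.141, -0.001, -0.058]
wrist_force: [-0.3, -0.2, -1.3]
finger_gap: 17.6
finger_force: 60.0
```

```bash
python3 - <<'E'
from fit import *
plan([427.1,177.5,74],-0.057,1)
E
```

```text
pos [427.8 177.3  80.6] rot [-3.1414e+00 -7.0000e-04 -5.8200e-02] t 12.35 F [-0.3 -0.2 -1.3] M [0.01 0.23 0.  ] gap 17.6 ff 60.0
delta tool mm -0.7 -0.2 6.6 roll -0.0012
```

>>> {"method": "arm_command", "body": {
  "plan": [
    [-1, 0, 0, 0.003, 0],
    [-1, 0, 0, 0.003, 0],
    [-1, 0, 0, 0.001, 0],
    [-1, 0, 0, 0, 0],
    [-1, 0, 0, 0, 0]
  ]
}}

```text
clock: 12.98
eef_pos: [427.4, 177.7, 73.0]
eef_rot: [-3.142, -0.0, -0.057]
wrist_force: [0.5, 0.1, -1.4]
finger_gap: 17.7
finger_force: 60.0
```

>>> {"method": "arm_command", "body": {
  "plan": [
    [-1, 0, 0, 0.0005, 0],
    [-1, 0, 0, 0.0005, 0],
    [-1, 0, 0, 0, 0],
    [-1, 0, 0, 0, 0]
  ]
}}

```text
clock: 13.48
eef_pos: [427.3, 177.7, 72.0]
eef_rot: [-3.142, -0.0, -0.057]
wrist_force: [0.2, -0.4, -1.3]
finger_gap: 17.3
finger_force: 60.0
```

>>> {"method": "arm_command", "body": {
  "plan": [
    [-1, 0, 0, -0.001, 0],
    [-1, 0.003, 0, 0, 0],
    [-1, 0.003, 0, 0, 0],
    [-1, 0, 0, 0, 0],
    [-1, 0, 0, 0.0005, 0],
    [-1, 0, 0, 0.0005, 0],
    [-1, 0, 0, 0, 0]
  ]
}}

```text
clock: 14.35
eef_pos: [433.3, 177.3, 71.9]
eef_rot: [-3.142, 0.0, -0.057]
wrist_force: [-0.5, -0.6, -0.1]
finger_gap: 17.6
finger_force: 60.0
```

>>> {"method": "arm_command", "body": {
  "plan": [
    [-1, 0, 0, 0.0005, 0],
    [-1, 0, 0, 0, 0],
    [-1, 0, 0, 0, 0]
  ]
}}

```text
clock: 14.72
eef_pos: [433.3, 177.3, 71.5]
eef_rot: [-3.142, -0.0, -0.057]
wrist_force: [-0.4, -0.4, -0.3]
finger_gap: 17.7
finger_force: 60.0
```

>>> {"method": "arm_command", "body": {
  "plan": [
    [-1, 0, 0, -0.001, 0],
    [-1, 0.004, 0, 0, 0],
    [-1, 0.004, 0, 0, 0],
    [-1, 0.004, 0, 0, 0],
    [-1, 0.004, 0, 0, 0],
    [-1, 0.004, 0, 0, 0],
    [-1, 0.004, 0, 0, 0],
    [-1, 0.004, 0, 0, 0],
    [-1, 0.004, 0, 0, 0],
    [-1, 0.004, 0, 0, 0],
    [-1, 0.004, 0, 0, 0]
  ]
}}

```text
clock: 16.1
eef_pos: [473.3, 175.0, 72.4]
eef_rot: [3.142, 0.0, -0.057]
wrist_force: [-0.9, 0.3, -2.8]
finger_gap: 17.7
finger_force: 60.0
```

>>> {"method": "arm_command", "body": {
  "plan": [
    [-1, 0.004, 0, 0, 0],
    [-1, 0.004, 0, 0, 0],
    [-1, 0.004, 0, 0, 0],
    [-1, 0.004, 0, 0, 0],
    [-1, 0.004, 0, 0, 0],
    [-1, 0, 0, 0, 0]
  ]
}}

```text
clock: 16.85
eef_pos: [493.6, 173.9, 72.5]
eef_rot: [-3.142, -0.0, -0.057]
wrist_force: [-0.2, 0.3, -2.1]
finger_gap: 17.9
finger_force: 60.0
```

```bash
python3 - <<'E'
from fit import *
plan([427.1,177.5,74],-0.057,1)
c=eyes.camera("top"); d=eyes.camera("wrist"); np.save("w5.npy",cloud(d)); np.save("w5i.npy",d["img"])
e=cv2.resize(c["img"][130:230,170:290],None,fx=2,fy=2)
o=np.zeros((490,560,3),np.uint8); o[:290]=d["img"][:290]; o[290:490,:240]=e; cv2.imwrite("pics/w5.png",o)
E
```

```text
pos [493.6 173.9  72.5] rot [-3.1415e+00 -4.0000e-04 -5.7300e-02] t 16.85 F [-0.2  0.3 -2.1] M [ 0.03  0.24 -0.01] gap 17.9 ff 60.0
delta tool mm -66.6 0.2 -1.5 roll -0.0003
```

View pics/w5.png

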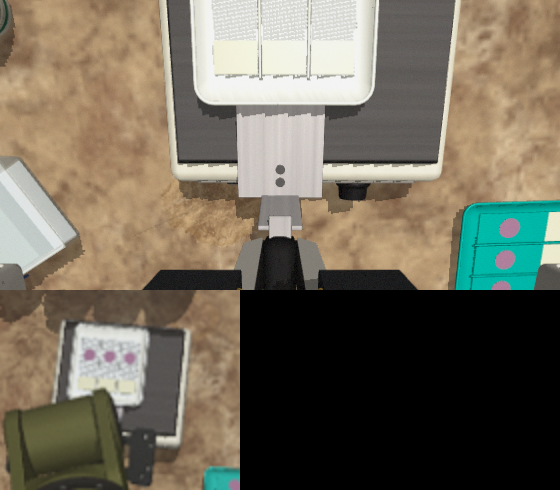

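```bash
python3 - <<'E'
from fit import *
W=np.load("w5.npy");I=np.load("w5i.npy").astype(int); s=manip.read_state(); y=s["eef_rot"][2]
D=W[...,:2]-s["eef_pos"][:2]; X=D@[np.cos(y),np.sin(y)]; Y=D@[-np.sin(y),np.cos(y)]
m=(W[...,2]>56)&(W[...,2]<70)&(X>60)&(X<200)&(abs(Y)<70)
for yy in(-30,-15,0,15,30):
    q=m&(abs(Y-yy)<2); print(yy,X[q].min().round(1))
for xx in(100,110,120,130,140):
    q=m&(abs(X-xx)<2); print(xx,Y[q].min().round(1),Y[q].max().round(1))
b=(W[...,2]>47)&(W[...,2]<56)&(X>20)&(X<80)&(abs(Y)<40)&(I.mean(-1)>130)
print("blade rear",[np.percentile(X[b&(abs(Y-k)<3)],1).round(1) for k in(-18,18)],"Y",np.percentile(Y[b],[1,99]))
E
```

```text
-30 85.7
-15 85.6
0 85.6
15 85.7
30 85.7
100 -54.0 49.3
110 -53.7 49.3
120 -53.5 49.0
130 -53.5 49.0
140 -53.3 49.0
blade rear [np.float64(30.0), np.float64(30.6)] Y [-26.36401314  26.26313184]
```

>>> {"method": "arm_command", "body": {
  "plan": [
    [-1, 0.004, 0, 0, 0],
    [-1, 0.004, 0, 0, 0],
    [-1, 0.004, 0, 0, 0],
    [-1, 0.004, 0, 0, 0],
    [-1, 0.004, 0, 0, 0],
    [-1, 0.004, 0, 0, 0],
    [-1, 0.004, 0, 0, 0],
    [-1, 0.004, 0, 0, 0],
    [-1, 0.004, 0, 0, 0],
    [-1, 0.004, 0, 0, 0],
    [-1, 0.004, 0, 0, 0],
    [-1, 0.004, 0, 0, 0],
    [-1, 0.002, 0, 0, 0],
    [-1, 0, 0, 0, 0]
  ]
}}

```text
clock: 18.7
eef_pos: [543.4, 171.0, 72.4]
eef_rot: [-3.142, -0.0, -0.057]
wrist_force: [0.6, -0.0, -3.6]
finger_gap: 17.5
finger_force: 60.0
```

```bash
cat > meas.py <<'E'
from fit import *
def tray(n):
    c=eyes.camera("wrist"); W=cloud(c); s=manip.read_state(); y=s["eef_rot"][2]; np.save(n+".npy",W); np.save(n+"i.npy",c["img"])
    D=W[...,:2]-s["eef_pos"][:2]; X=D@[np.cos(y),np.sin(y)]; Y=D@[-np.sin(y),np.cos(y)]; Z=W[...,2]-s["eef_pos"][2]
    m=(Z>-16)&(Z<-5)&(X>20)&(X<200)&(abs(Y)<70)
    print("front X",[(yy,X[m&(abs(Y-yy)<2)].min().round(1)) for yy in(-40,-30,30,40)])
    print("side Y",[(xx,Y[m&(abs(X-xx)<2)].min().round(1),Y[m&(abs(X-xx)<2)].max().round(1)) for xx in(50,65,80,95,110,125) if (m&(abs(X-xx)<2)).any()])
    print("rear X",[(yy,X[m&(abs(Y-yy)<2)].max().round(1)) for yy in(-40,-20,0,20,40)])
    k=(Z>-24)&(Z<-8)&(X>45)&(X<115)&(abs(Y)<30); A=np.c_[X[k],Y[k],np.ones(k.sum())]; print("floor plane",np.linalg.lstsq(A,Z[k],rcond=None)[0].round(4))
E
python3 - <<'E'
from meas import *
plan([427.1,177.5,74],-0.057,1); tray("w6")
E
```

```text
pos [543.4 171.   72.4] rot [-3.1416e+00 -4.0000e-04 -5.7200e-02] t 18.7 F [ 0.6 -0.  -3.6] M [-0.03  0.34 -0.01] gap 17.5 ff 60.0
delta tool mm -116.4 0.2 -1.6 roll -0.0002
front X [(-40, np.float64(35.2)), (-30, np.float64(35.1)), (30, np.float64(35.2)), (40, np.float64(35.1))]
side Y [(50, np.float64(-53.9), np.float64(49.5)), (65, np.float64(-53.8), np.float64(49.2)), (80, np.float64(-53.8), np.float64(49.4)), (95, np.float64(-53.7), np.float64(49.3)), (110, np.float64(-53.3), np.float64(49.3)), (125, np.float64(-53.5), np.float64(49.0))]
rear X [(-40, np.float64(140.9)), (-20, np.float64(140.5)), (0, np.float64(140.7)), (20, np.float64(140.8)), (40, np.float64(140.9))]
floor plane [ 6.30000e-03  2.00000e-04 -1.82749e+01]
```

>>> {"method": "arm_command", "body": {
  "plan": [
    [-1, 0, 0, -0.001, 0],
    [-1, 0, 0, -0.001, 0],
    [-1, 0, 0, -0.002, 0],
    [-1, 0, 0, -0.003, 0],
    [-1, 0, 0, -0.004, 0],
    [-1, 0, 0, -0.005, 0],
    [-1, -0.001, 0, -0.006, 0],
    [-1, -0.001, 0, -0.006, 0],
    [-1, -0.001, 0, -0.005, 0],
    [-1, 0, 0, -0.003, 0],
    [-1, 0, 0, -0.001, 0],
    [-1, 0, 0, 0, 0]
  ]
}}

```text
clock: 20.25
eef_pos: [540.1, 171.2, 109.4]
eef_rot: [3.142, 0.0, -0.057]
wrist_force: [-0.2, 0.2, -2.1]
finger_gap: 17.7
finger_force: 60.0
```

```bash
python3 - <<'E'
from meas import *
plan([500,-167,110],0.0145,1); tray("w7")
E
```

```text
pos [540.1 171.2 109.4] rot [ 3.1415e+00  2.0000e-04 -5.7200e-02] t 20.25 F [-0.2  0.2 -2.1] M [0.06 0.37 0.04] gap 17.7 ff 60.0
delta tool mm -20.7 339.9 -0.6 roll -0.0717
front X [(-40, np.float64(35.1)), (-30, np.float64(35.1)), (30, np.float64(35.0)), (40, np.float64(35.2))]
side Y [(50, np.float64(-53.8), np.float64(49.5)), (65, np.float64(-54.2), np.float64(49.1)), (80, np.float64(-53.5), np.float64(49.5)), (95, np.float64(-53.6), np.float64(49.8)), (110, np.float64(-53.3), np.float64(49.3)), (125, np.float64(-53.8), np.float64(49.2))]
rear X [(-40, np.float64(140.7)), (-20, np.float64(140.7)), (0, np.float64(140.7)), (20, np.float64(140.7)), (40, np.float64(140.4))]
floor plane [ 4.80000e-03  4.00000e-04 -1.81134e+01]
```

>>> {"method": "arm_command", "body": {
  "plan": [
    [-1, 0, 0, -0.002, -0.0179],
    [-1, 0, 0, -0.003, -0.0179],
    [-1, 0, 0, -0.003, -0.0179],
    [-1, 0, 0, -0.002, -0.0179],
    [-1, 0, 0.008, 0, 0],
    [-1, 0, 0.014, 0, 0],
    [-1, 0, 0.02, 0, 0],
    [-1, -0.0046, 0.024, 0, 0],
    [-1, -0.0046, 0.024, 0, 0],
    [-1, -0.0046, 0.024, 0, 0],
    [-1, -0.0046, 0.024, 0, 0],
    [-1, -0.0046, 0.024, 0, 0]
  ]
}}

```text
clock: 21.8
eef_pos: [519.0, 6.9, 119.5]
eef_rot: [3.141, -0.0, 0.014]
wrist_force: [1.0, 1.0, -2.6]
finger_gap: 17.6
finger_force: 60.0
```

>>> {"method": "arm_command", "body": {
  "plan": [
    [-1, -0.0046, 0.024, 0, 0],
    [-1, -0.0046, 0.024, 0, 0],
    [-1, -0.0046, 0.024, 0, 0],
    [-1, -0.0046, 0.024, 0, 0],
    [-1, -0.0046, 0.024, 0, 0],
    [-1, 0, 0.02, 0, 0],
    [-1, 0, 0.014, 0, 0],
    [-1, 0, 0.0126, 0, 0],
    [-1, 0, 0.006, 0, 0],
    [-1, 0, 0.003, 0, 0],
    [-1, 0, 0, 0, 0],
    [-1, 0, 0, 0, 0]
  ]
}}

```text
clock: 23.3
eef_pos: [499.0, -166.7, 119.5]
eef_rot: [-3.142, -0.0, 0.015]
wrist_force: [0.5, 0.3, -3.2]
finger_gap: 17.5
finger_force: 60.0
```

```bash
python3 - <<'E'
from meas import *
plan([498.6,-167,80],0.0145,1); tray("w8")
W=np.load("w8.npy"); s=manip.read_state()
I=np.load("w8i.npy"); cv2.imwrite("pics/w8.png",I)
for nm,lo,hi in(("railL",-145,-100),("railR",-240,-190)):
    m=box(W,500,700,lo,hi)&(W[...,2]>34)&(W[...,2]<48); print(nm,m.sum())
    if m.sum()>50: P=W[m]; print(P.min(0).round(1),P.max(0).round(1))
E
```

```text
pos [ 499.  -166.7  119.5] rot [-3.1416 -0.      0.0148] t 23.3 F [ 0.5  0.3 -3.2] M [0.   0.37 0.01] gap 17.5 ff 60.0
delta tool mm -0.4 0.3 39.5 roll 0.0003
front X [(-40, np.float64(35.0)), (-30, np.float64(35.0)), (30, np.float64(35.0)), (40, np.float64(35.2))]
side Y [(50, np.float64(-53.7), np.float64(49.7)), (65, np.float64(-53.1), np.float64(49.6)), (80, np.float64(-53.4), np.float64(49.6)), (95, np.float64(-53.7), np.float64(49.7)), (110, np.float64(-53.3), np.float64(50.1)), (125, np.float64(-53.5), np.float64(49.0))]
rear X [(-40, np.float64(140.8)), (-20, np.float64(140.4)), (0, np.float64(140.5)), (20, np.float64(140.7)), (40, np.float64(140.7))]
floor plane [ 5.40000e-03  2.00000e-04 -1.82605e+01]
railL 0
railR 0
```

View pics/w8.png

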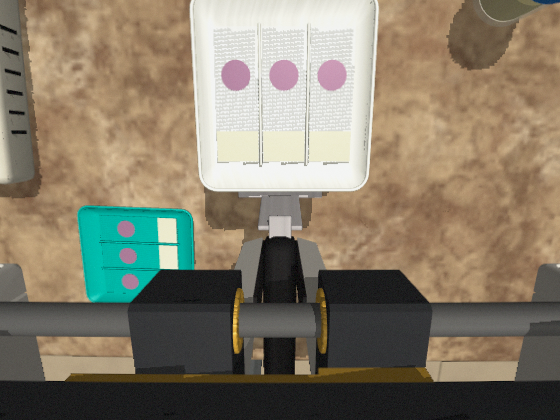

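>>> {"method": "arm_command", "body": {
  "plan": [
    [-1, -0.0004, 0.0003, 0.003, 0],
    [-1, 0, 0, 0.005, 0],
    [-1, 0, 0, 0.007, 0],
    [-1, 0, 0, 0.007, 0],
    [-1, 0, 0, 0.007, 0],
    [-1, 0, 0, 0.007, 0],
    [-1, 0, 0, 0.007, 0],
    [-1, 0, 0, 0.005, 0],
    [-1, 0, 0, 0.004, 0],
    [-1, 0, 0, 0.002, 0],
    [-1, 0, 0, 0.001, 0],
    [-1, 0, 0, 0.001, 0],
    [-1, 0, 0, 0.001, 0],
    [-1, 0, 0, 0.001, 0],
    [-1, 0, 0, 0.001, 0],
    [-1, 0, 0, 0.001, 0],
    [-1, 0, 0, 0.001, 0],
    [-1, 0, 0, 0.001, 0],
    [-1, 0, 0, 0.001, 0],
    [-1, 0, 0, 0, 0]
  ]
}}

```text
clock: 25.85
eef_pos: [498.6, -167.3, 56.4]
eef_rot: [-3.142, 0.0, 0.014]
wrist_force: [0.1, 1.1, -2.3]
finger_gap: 17.8
finger_force: 60.0
```

>>> {"method": "arm_command", "body": {
  "plan": [
    [-1, 0, 0, 0.001, 0],
    [-1, 0, 0, 0.001, 0],
    [-1, 0, 0, 0.001, 0],
    [-1, 0, 0, 0.001, 0],
    [-1, 0, 0, 0.002, 0],
    [-1, 0, 0, 0.002, 0],
    [-1, 0, 0, 0, 0]
  ]
}}

```text
clock: 26.72
eef_pos: [498.5, -167.3, 48.3]
eef_rot: [-3.141, 0.0, 0.014]
wrist_force: [0.2, 0.2, -1.7]
finger_gap: 17.8
finger_force: 60.0
```

```bash
python3 - <<'E'
from meas import *
plan([498.6,-167,44],0.0145,1)
c=eyes.camera("wrist"); W=cloud(c); cv2.imwrite("pics/w9.png",c["img"])
S=np.array([588.6,-167.9]);y=.0145; D=W[...,:2]-S; X=D@[np.cos(y),np.sin(y)]; Y=D@[-np.sin(y),np.cos(y)]
m=(W[...,2]>40)&(W[...,2]<65)&(abs(X)<70)&(abs(Y)<65)
k=m&(abs(X)<30)&(abs(Y)<30); A=np.c_[X[k],Y[k],np.ones(k.sum())]; print("floor",np.linalg.lstsq(A,W[...,2][k],rcond=None)[0].round(4))
t=m&(W[...,2]>46.)
print("rim front X",[X[t&(abs(Y-q)<2)].min().round(1) for q in(-35,0,35)],"sides",[(Y[t&(abs(X-q)<2)].min().round(1),Y[t&(abs(X-q)<2)].max().round(1)) for q in(-30,0,20)])
for q in(-51,-48,48,51): 
    z=W[...,2][m&(abs(X-0)<35)&(abs(Y-q)<1.5)]; print(q,np.median(z).round(1))
E
```

```text
pos [ 498.5 -167.3   48.3] rot [-3.1415e+00  3.0000e-04  1.4400e-02] t 26.73 F [ 0.2  0.2 -1.7] M [-0.    0.21  0.04] gap 17.8 ff 60.0
delta tool mm 0.1 -0.3 4.3 roll -0.0001
floor [2.00000e-03 7.00000e-04 4.22451e+01]
rim front X [np.float64(-54.9), np.float64(-65.4), np.float64(-54.8)] sides [(np.float64(-52.0), np.float64(51.5)), (np.float64(-52.0), np.float64(51.7)), (np.float64(-51.7), np.float64(51.1))]
-51 48.2
-48 46.4
48 46.8
51 48.3
```

>>> {"method": "arm_command", "body": {
  "plan": [
    [-1, 0, 0, 0.002, 0],
    [-1, -0.003, 0, 0, 0],
    [-1, -0.006, 0, 0, 0],
    [-1, -0.01, 0, 0, 0],
    [-1, -0.012, 0, 0, 0],
    [-1, -0.012, 0, 0, 0],
    [-1, -0.012, 0, 0, 0],
    [-1, -0.012, 0, 0, 0],
    [-1, -0.012, 0, 0, 0],
    [-1, -0.012, 0, 0, 0],
    [-1, -0.012, 0, 0, 0],
    [-1, -0.012, 0, 0, 0],
    [-1, -0.01, 0, 0, 0],
    [-1, 0, 0.01, -0.02, 0],
    [-1, 0, 0.03, -0.02, 0],
    [-1, 0, 0.03, -0.02, 0],
    [-1, 0, 0.03, 0, 0],
    [-1, 0, 0, 0, 0]
  ]
}}

```text
clock: 29.02
eef_pos: [374.6, -270.3, 106.4]
eef_rot: [3.141, -0.0, 0.012]
wrist_force: [-0.4, -0.8, -1.7]
finger_gap: 17.6
finger_force: 60.0
```

```bash
python3 - <<'E'
from meas import *
plan([500.3,-410.9,40],0.0145,1)
E
```

```text
pos [ 374.6 -270.3  106.4] rot [ 3.1413e+00 -2.0000e-04  1.2500e-02] t 29.02 F [-0.4 -0.8 -1.7] M [-0.01  0.27 -0.04] gap 17.6 ff 60.0
delta tool mm 123.9 142.2 66.4 roll -0.002
```

>>> {"method": "arm_command", "body": {
  "plan": [
    [-1, 0, 0.03, 0, 0],
    [-1, 0.01, 0.03, 0, 0],
    [-1, 0.023, 0.03, 0, 0],
    [-1, 0.023, 0.03, 0.004, 0],
    [-1, 0.023, 0.0222, 0.01, 0],
    [-1, 0.023, 0, 0.02, 0],
    [-1, 0.0219, 0, 0.02, 0],
    [-1, 0, 0, 0.012, 0],
    [-1, 0, 0, 0.006, 0],
    [-1, 0, 0, 0.004, 0],
    [-1, 0, 0, 0, 0],
    [-1, 0, 0, 0, 0]
  ]
}}

```text
clock: 30.52
eef_pos: [501.0, -409.8, 31.1]
eef_rot: [3.141, -0.001, 0.014]
wrist_force: [-0.2, -0.1, -1.5]
finger_gap: 17.7
finger_force: 60.0
```

>>> {"method": "arm_command", "body": {
  "plan": [
    [-1, 0, 0, 0.003, 0],
    [-1, 0, 0, 0.002, 0],
    [-1, 0, 0, 0.001, 0],
    [-1, 0, 0, 0, 0],
    [-1, 0, 0, 0, 0]
  ]
}}

```text
clock: 31.15
eef_pos: [501.0, -409.5, 24.5]
eef_rot: [3.142, -0.0, 0.014]
wrist_force: [-0.4, -0.4, -1.6]
finger_gap: 17.9
finger_force: 60.0
```

>>> {"method": "arm_command", "body": {
  "plan": [
    [-1, 0, 0, 0.001, 0],
    [-1, 0, 0, 0.001, 0],
    [-1, 0, 0, 0.0005, 0],
    [-1, 0, 0, 0, 0],
    [-1, 0, 0, 0, 0]
  ]
}}

```text
clock: 31.78
eef_pos: [501.0, -409.5, 22.0]
eef_rot: [3.142, -0.0, 0.014]
wrist_force: [-0.6, -0.3, -1.1]
finger_gap: 17.8
finger_force: 60.0
```

>>> {"method": "arm_command", "body": {
  "plan": [
    [-1, 0, 0, 0.0003, 0],
    [-1, 0, 0, 0, 0],
    [-0.2, 0, 0, 0, 0],
    [-0.2, 0, 0, 0, 0],
    [-0.2, 0, 0, 0, 0],
    [0.2, 0, 0, 0, 0],
    [0.2, 0, 0, 0, 0],
    [0.2, 0, 0, 0, 0],
    [0.2, 0, 0, -0.01, 0],
    [0.2, 0, 0, -0.03, 0],
    [0.2, 0, 0, -0.04, 0],
    [0.2, 0, 0, -0.05, 0],
    [0.2, -0.03, 0, -0.05, 0],
    [0.2, -0.04, 0, -0.03, 0],
    [0.2, -0.03, 0, 0, 0],
    [0.2, 0, 0, 0, 0]
  ]
}}

```text
clock: 33.78
eef_pos: [399.8, -411.2, 233.2]
eef_rot: [3.14, -0.001, 0.013]
wrist_force: [0.3, -0.5, 0.4]
finger_gap: 56.5
finger_force: 0.0
```

```bash
python3 - <<'E'
from meas import *
plan([500,-411,22],0.0145,1)
c=eyes.camera("wrist"); t=eyes.camera("scene"); o=np.zeros((600,560,3),np.uint8); o[:300]=c["img"][:300]; o[300:]=cv2.resize(t["img"][130:280,170:400],(460,300)).copy() if 0 else 0
e=cv2.resize(t["img"][120:280,160:400],(450,300)); o[300:,:450]=e; cv2.imwrite("pics/end.png",o)
W=cloud(c); I=c["img"].astype(int); sat=I.max(-1)-I.min(-1)
rect(W,box(W,380,680,-470,-350)&(sat<25)&(I.mean(-1)>120)&(W[...,2]<8),"blade")
rect(W,box(W,380,680,-470,-350)&(W[...,2]>40),"handle")
E
```

```text
pos [ 399.8 -411.2  233.2] rot [ 3.1401e+00 -1.1000e-03  1.2700e-02] t 33.77 F [ 0.3 -0.5  0.4] M [-0.1   0.15  0.05] gap 56.5 ff 0.0
delta tool mm 100.2 1.0 211.2 roll -0.0018
blade 3563 c [ 575.9 -408.6] size [90.6 53.5] yaw 0.0012 z [-0.2  1.2  2.6]
handle 1431 c [ 475.8 -409.5] size [103.5  17.9] yaw 0.0036 z [43.3 49.8 51.6]
```

View pics/end.png

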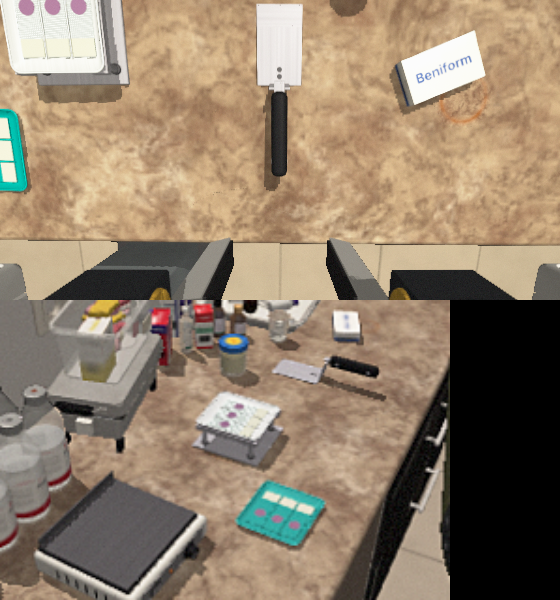

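The picture shows the tray seated on the stand (around 238,418 in the lower part), the lifter lying flat (279,40 to 279,170), and the hotplate empty. The robot is clear of everything.

```bash
python3 -c "
from cell import ticket
print(ticket.sign_off())"
```

```text
the job is handed in; nothing more can be done
None
```

The aluminium tray is seated flat inside the lips of the cooling stand and the lifter lies flat on the worktop where it started; the gripper never touched the tray, and I handed the job in at about 34 s.

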